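Set the craft-session timer to its fourth click and start it

TASK

Set the timer with the orange dial to its fourth click, that is, turn the dial until its white pointer stands at the fourth black mark after the red off mark and leave it resting in that click; then press that timer's green start button all the way down and let it go. Do not touch the similar timer with the blue dial.

Things in the scene. Friction and masses are not known exactly. Their poses are not given: they have to be found in the camera images.
- dial (a joint): Angle of the orange dial (rad): 0 at the off stop (thick red mark), growing clockwise seen from above to a stop at 3.351. Sprung detents every 24 deg (0.4189 rad), one at each of nine marks (eight thin black after the red) on the casing, 42 mm from the axis: click 4 is at 1.676. Left between clicks it snaps to the nearer. Needs about 0.1 N m. Starts at click 1, 2 or 3.
- dial_grip (a point): On the orange dial's vertical axis at gripping height, 79 mm above the table. Skirt 60 mm wide, its top at 56 mm; on it an upright bar grip 54 mm long, 14 mm thick, top at 94 mm, lying along this point's x axis, +x at the white pointer end, z up (turns with the dial). It sits on a fixed white casing 120 x 170 mm, top 45 mm above the table, turned up to 20 deg.
- start_top (a point): Centre of the top of the green start button on the orange timer's casing, 86 mm from the dial's axis, 67 mm above the table when up. Round, 32 mm across, faces up; goes down 6 mm, about 4 N for all of it, and springs back. A grey collar 48 mm across, its top 57 mm above the table, surrounds it.
- blue_timer: The bystander, not to be touched: an identical fixed white timer, 120 (x) x 170 (y) mm, 45 mm high, with a blue dial and its own green button. Origin at the centre of its underside; its dial's axis lies 38 mm along +y, its button 48 mm along -y; its highest point (the dial's bar) is 94 mm above the table.
There are look-alikes about, which are no part of the job. What is shaped like the part that bears dial but brown is not meant.

How it is judged:
By the outcome, as a careful person would: the job done as asked, in the order asked, and still so for the second after the job is handed in, with the robot touching nothing.
It also fails if it takes over 43 s, if anything falls off the work surface, if the arm or the gripper's body presses on something with over 40 N, if the wrist force passes 120 N, or if a joint passes its speed limit or range.

ROBOT

A 7-joint arm with a two-finger parallel gripper is mounted at the origin on the work surface. World frame = base frame: x ahead of the robot, y to its left, z up, the work surface at z = 0. Lengths are in m, angles in rad, forces in N, time in s.
With the tool pointing down it reaches from about 0.35 to 0.9 m from the base axis. Payload 8.1 kg.
Tool frame: the origin (TCP) lies at the very end of the fingers, on their centre line; the grasp point (between the pads) lies grip_point_offset behind it (grip_point_offset is the distance from the TCP to the grasp point, in m); z points along the fingers, y is the direction in which the jaws open and shut (so a half turn about z gives the same grasp; the last joint's range is limited). The gripper opens to 92 mm and grips with 3 to 60 N. Pads are 19 mm wide; open, the fingers measure 130 mm over their backs; the gripper's body (75 mm by 190 mm) begins 47 mm behind the grasp point.
Start: joints at [-1.268, 0.434, 0.025, 1.573, -0.012, 1.134, -0.075], TCP at [0.247, 0.574, 0.227] pointing down, gripper open.
Joint ranges: [-2.62, 2.62], [-0.44, 2.09], [-1.27, 1.32], [0.08, 2.57], [-1.32, 4.46], [0.12, 2], [-2.74, 2.74]. Speed limits (rad/s): [2.22, 2.22, 3.01, 3.01, 3.14, 3.14, 3.14].

INTERFACE

Orientations are given as a rotation vector (axis times angle).
In Python, from cell import * gives the robot as it stands.
- The arm moves only by the tool drive_tool, never from a script. Its argument "increments" is a list of rows, each an object of numbers: "grip": the gripper's target within -1 to 1 (shut at 1, half-way at 0, fully open at -1); "tx", "ty", "tz": the shift along the world's x, y, z normalised to -1 to 1, where 1 is 400 mm; "turn": the turn about the world's z normalised to -1 to 1, where 1 is 60 degrees. In form: [{"grip": .., "tx": .., "ty": .., "tz": .., "turn": ..}, ...]. A call has 1 to 20 rows; each row is the pose to reach, as a shift and turn from the pose measured when the call began; what a row does not reach only later rows make up. A row lasts 1/10 s, in which the tool goes at most 50 mm and 8.59 degrees, less where a joint would pass 70% of its speed; a pose out of reach is approached as far as the arm can. A call with a number of a shift or a turn outside -1 to 1 is refused whole. A call with a gripper value outside its range is refused whole. The fingers move at their own pace and stop on an object; "newtons" is the grip in N (left out, the last holds). Time passes only in rows, so rows that repeat a pose let the fingers close. It gives the time, the measured TCP pose, the force and the opening at its end, in the units of the state.
- observe(): the state, without advancing time (a new reading comes with each control period).
- get_image(name): name is "scene" or "top" or "wrist"; returns the picture (400x640x3 uint8, red, green, blue); there is no depth.
- camera_info(name): a dict with "fx", "fy", "cx", "cy" (pixels), "eye" and "rotation" of the camera in the world; the wrist camera has in their place "hand_eye" (4x4, takes a point from camera to tool coordinates, whose origin is the TCP and whose axes are the flange's). Camera axes: x right, y down, z forward; pixel columns grow to the right and rows downward; lengths in m; the calibration is good to about 2 mm. A picture is of the moment at which its call begins: read the wrist's pose just before it. camera_info takes no time and is no camera call.
- sign_off(): hands the job in, once; it reports no verdict.
The state is a dict: "clock": time; "joints": joint angles; "dq": joint speeds; "joint_efforts": joint torques, N m; "position": TCP position; "ee_rot": TCP orientation; "force": force on the tool from outside, world axes, zero at the start; "ft_torque": the same for the moment, N m; "width": opening from 0.0 (shut) to 1.0 (fully open).
Only numpy, scipy, OpenCV 4.12 (cv2) and the standard library are available. Lean on these libraries where they do the work, as an engineer would, in place of code of your own. Each camera call takes 0.05 s, during which the arm holds its last target. There are 200 camera calls.

## Working session

There is one attempt and no reset: what is moved stays moved. The work goes in short steps, Python scripts to look and compute and a tool call to move; the robot and the scene stay as the last step left them, time stands still between calls to the robot, and variables do not carry over. Pictures are saved under pics/ and viewed, about 8 in all and at most 12, crops included, and the job is handed in when it is done.

Besides the shell and the picture viewer there is one more tool, called after ">>>" by a JSON object that holds its "fn" and its "kwargs". drive_tool: Moves the arm, as the interface text tells. Its arguments: {"type":"object","properties":{"increments":{"type":"array","items":{"type":"object","properties":{"grip":{"type":"number"},"tx":{"type":"number"},"ty":{"type":"number"},"tz":{"type":"number"},"turn":{"type":"number"}}}},"newtons":{"type":"number"}},"required":["increments"]}

```bash
mkdir -p pics
python3 - <<'E'
from cell import *
import cv2
s=observe();print(s)
for n in("top","scene"):
    print(n,camera_info(n)); cv2.imwrite(f"pics/{n}0.png",get_image(n)[:,:,::-1])
print(camera_info("wrist"))
E
```

```text
{'clock': 0.0, 'joints': array([-1.26758525,  0.43522877,  0.0249828 ,  1.57410212, -0.01162635,
        1.13399091, -0.07508941]), 'dq': array([ 4.14521112e-04, -2.21895281e-03, -1.29692255e-05, -1.00344950e-03,
       -7.16757477e-04, -1.19429288e-03, -4.36044379e-04]), 'joint_efforts': array([-2.14533502e-04, -6.67855239e+01,  9.84815173e-01, -3.14462042e+01,
       -6.04557199e-02,  4.26945125e-02,  1.55036096e-04]), 'position': array([0.24657488, 0.57374569, 0.22593954]), 'ee_rot': array([-6.33163787e-01, -3.07692489e+00,  2.46851010e-03]), 'force': array([0.20762288, 0.49147235, 0.35439322]), 'ft_torque': array([0.04451473, 0.05004689, 0.05676556]), 'width': 0.9962129902222472}
top {'fx': 364.64290424408733, 'fy': 364.64290424408733, 'cx': 324.357501935752, 'cy': 193.6986258334785, 'eye': array([ 0.20280974, -0.03621657,  0.97421863]), 'rotation': array([-2.14447741,  2.01343236, -0.25433551])}
scene {'fx': 367.2336621464025, 'fy': 367.2336621464025, 'cx': 320.2428162919457, 'cy': 196.75273732774824, 'eye': array([0.99929935, 0.3234744 , 0.73492762]), 'rotation': array([-1.31130351, -2.22508556,  0.95358051])}
{'fx': 284.89701478624835, 'fy': 284.89701478624835, 'cx': 316.67654878498314, 'cy': 201.60736904296448, 'hand_eye': array([[-6.52341070e-04, -9.59387387e-01, -2.82091150e-01,
         7.63913192e-02],
       [ 9.99999757e-01, -6.95306603e-04,  5.22082078e-05,
         3.81453795e-04],
       [-2.46227735e-04, -2.82091048e-01,  9.59387607e-01,
        -1.57055590e-01],
       [ 0.00000000e+00,  0.00000000e+00,  0.00000000e+00,
         1.00000000e+00]])}
```

View pics/top0.png

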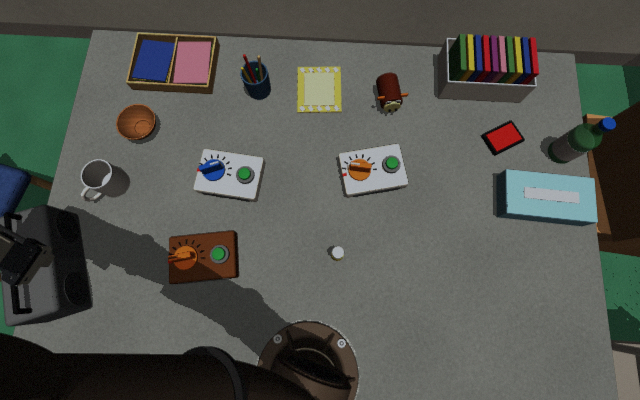

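The orange timer on white casing has its dial at about (360,169) and its button at (391,163). The brown-cased one at (186,257) is a decoy, and the blue timer is at (212,170).

```bash
cat > h.py <<'E'
from cell import *
import numpy as np, cv2
from scipy.spatial.transform import Rotation as R
def cam(n,s=None):
    c=camera_info(n)
    if n=="wrist":
        T=np.eye(4);T[:3,:3]=R.from_rotvec(s["ee_rot"]).as_matrix();T[:3,3]=s["position"]
        T=T@c["hand_eye"];return c,T[:3,:3],T[:3,3]
    return c,R.from_rotvec(c["rotation"]).as_matrix(),np.array(c["eye"])
def p2w(C,u,v,z):
    c,M,e=C; d=M@np.array([(u-c["cx"])/c["fx"],(v-c["cy"])/c["fy"],1]);return e+d*(z-e[2])/d[2]
def w2p(C,p):
    c,M,e=C;q=M.T@(np.asarray(p)-e);return c["fx"]*q[0]/q[2]+c["cx"],c["fy"]*q[1]/q[2]+c["cy"]
E
python3 - <<'E'
from h import *
import cell; print([k for k in dir(cell) if k[0]!='_'])
try: print(cell.grip_point_offset)
except Exception as e: print(e)
C=cam("top")
for n,u,v,z in(("dial",360,169,.08),("btn",391.5,163,.067),("bdial",212,170,.08),("bbtn",244.5,174,.067),("bottle",338,253,.03)): print(n,p2w(C,u,v,z).round(3))
s=observe();print(R.from_rotvec(s["ee_rot"]).as_matrix().round(2))
E
```

```text
['PlanningError', 'camera_info', 'get_image', 'grip_point_offset', 'observe', 'sign_off']
0.0188
dial [ 0.507 -0.105  0.08 ]
btn [ 0.534 -0.188  0.067]
bdial [0.481 0.276 0.08 ]
bbtn [0.479 0.194 0.067]
bottle [ 0.294 -0.062  0.03 ]
[[-0.92  0.39 -0.  ]
 [ 0.39  0.92 -0.  ]
 [-0.   -0.   -1.  ]]
```

```bash
ls -la
```

```text
total 16
drwxr-xr-x  3 agent agent 4096 Dec  4 21:53 .
drwxr-xr-x 23 root  root  4096 Dec  4 21:53 ..
-rw-r--r--  1 agent agent  590 Dec  4 21:53 h.py
drwxr-xr-x  2 agent agent 4096 Dec  4 21:53 pics
```

>>> {"fn": "drive_tool", "kwargs": {"increments": [{"tx": 0.1, "ty": -0.12, "grip": -1}, {"tx": 0.15, "ty": -0.25}, {"tx": 0.2, "ty": -0.375}, {"tx": 0.25, "ty": -0.5}, {"tx": 0.3, "ty": -0.62}, {"tx": 0.33, "ty": -0.75}, {"tx": 0.35, "ty": -0.87}, {"tx": 0.37, "ty": -1}, {"tx": 0.37, "ty": -1}]}}

```text
invalid input
```

>>> {"fn": "drive_tool", "kwargs": {"increments": [{"grip": -1, "tx": 0.3, "ty": -0.4, "tz": 0, "turn": 0}, {"grip": -1, "tx": 0.3, "ty": -0.4, "tz": 0, "turn": 0}, {"grip": -1, "tx": 0.3, "ty": -0.4, "tz": 0, "turn": 0}, {"grip": -1, "tx": 0.4, "ty": -1, "tz": 0, "turn": 0}, {"grip": -1, "tx": 0.4, "ty": -1, "tz": 0, "turn": 0}, {"grip": -1, "tx": 0.4, "ty": -1, "tz": 0, "turn": 0}, {"grip": -1, "tx": 0.4, "ty": -1, "tz": 0, "turn": 0}, {"grip": -1, "tx": 0.4, "ty": -1, "tz": 0, "turn": 0}], "newtons": 20}}

```text
clock: 0.9
position: [0.3971, 0.2094, 0.226]
ee_rot: [-0.633, -3.077, 0.002]
force: [1.3, -0.0, -0.4]
width: 1.001
```

>>> {"fn": "drive_tool", "kwargs": {"increments": [{"grip": -1, "tx": 0.27, "ty": -0.82, "tz": 0, "turn": 0}, {"grip": -1, "tx": 0.27, "ty": -0.82, "tz": 0, "turn": 0}, {"grip": -1, "tx": 0.27, "ty": -0.82, "tz": 0, "turn": 0}, {"grip": -1, "tx": 0.27, "ty": -0.82, "tz": 0, "turn": 0}, {"grip": -1, "tx": 0.27, "ty": -0.82, "tz": 0, "turn": 0}, {"grip": -1, "tx": 0.27, "ty": -0.82, "tz": 0, "turn": 0}, {"grip": -1, "tx": 0.27, "ty": -0.82, "tz": 0, "turn": 0}, {"grip": -1, "tx": 0.27, "ty": -0.82, "tz": 0, "turn": 0}, {"grip": -1, "tx": 0.27, "ty": -0.82, "tz": 0, "turn": 0}]}}

```text
clock: 1.8
position: [0.5048, -0.1198, 0.2255]
ee_rot: [-0.637, -3.075, 0.003]
force: [0.2, 0.8, -0.1]
width: 1.0
```

Run:
```python
from h import *
s=observe();im=get_image("wrist");cv2.imwrite("pics/w1.png",im[:,:,::-1])
print(s["clock"],s["position"].tolist(),s["ee_rot"].tolist(),s["joints"].round(2))
```

```text
1.8 [0.5048123535888835, -0.11977989061408598, 0.22550034743602165] [-0.6373594748601064, -3.075017397471467, 0.002896541201728467] [-0.21  0.27  0.42  1.86 -0.13  1.04  1.43]
```

View pics/w1.png

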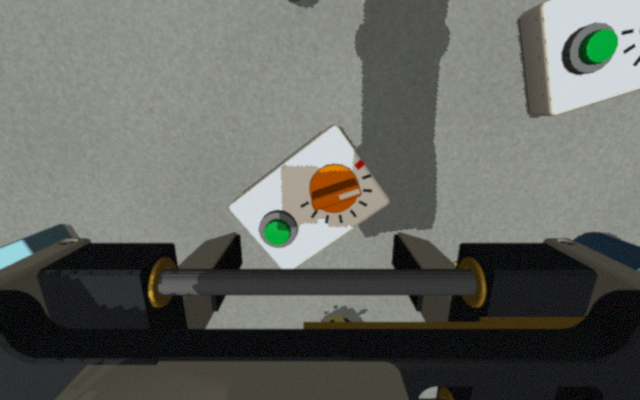

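The dial sits at about (336,189) with the button at (277,231). The red mark is near (360,164), and the pointer end is near (355,194). I'll enlarge this and compute angles.

Run:
```python
from h import *
s=observe();C=cam("wrist",s);im=cv2.imread("pics/w1.png")
hsv=cv2.cvtColor(im,cv2.COLOR_BGR2HSV)
sub=lambda m:(m,)
g=cv2.inRange(hsv,(50,120,60),(75,255,255));o=cv2.inRange(hsv,(5,150,90),(18,255,255))
def cen(m,x0,x1,y0,y1):
    k=np.zeros_like(m);k[y0:y1,x0:x1]=m[y0:y1,x0:x1];M=cv2.moments(k,True);return M["m10"]/M["m00"],M["m01"]/M["m00"]
gb=cen(g,250,305,205,255);od=cen(o,300,380,150,225)
b=p2w(C,*gb,.066);print("btn",gb,b)
# rectify at z=.045 (marks) around dial: 0.5mm/px, x right = -y world, up = +x world
def rect(z,cx,cy,h=.075,n=600):
    P=[(cx+h,cy+h,z),(cx+h,cy-h,z),(cx-h,cy-h,z),(cx-h,cy+h,z)]
    H=cv2.getPerspectiveTransform(np.float32([w2p(C,p) for p in P]),np.float32([(0,0),(n,0),(n,n),(0,n)]))
    return cv2.warpPerspective(im,H,(n,n),flags=cv2.INTER_CUBIC)
d=p2w(C,*od,.06);print("dial",od,d,"dist",np.hypot(*(d-b)[:2]))
cx,cy=.508,-.107
cv2.imwrite("pics/rect.png",rect(.045,cx,cy))
```

```text
btn (276.5, 232.32862903225808) [ 0.53604885 -0.18385606  0.066     ]
dial (332.304113283884, 188.38435603506406) [ 0.51396925 -0.10222468  0.06      ] dist 0.08456471501395228
```

View pics/rect.png

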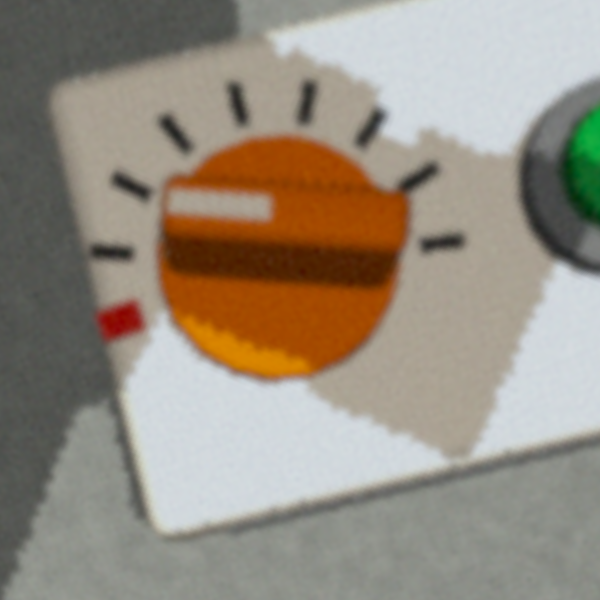

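Run:
```python
from h import *
from scipy.optimize import least_squares
px=np.array([(120,321),(111,251),(131,187),(176,133),(239,104),(308,102),(370,128),(419,177),(442,242)],float)
W=np.c_[.508+.075-px[:,1]*.00025,-.107+.075-px[:,0]*.00025]
k=np.arange(9)*np.radians(24)
f=lambda q:(W-np.c_[q[0]+q[3]*np.cos(q[2]-k),q[1]+q[3]*np.sin(q[2]-k)]).ravel()
r=least_squares(f,[.51,-.1,1.8,.042]);q=r.x;print(q,np.degrees(q[2]),abs(r.fun).max())
for a in range(5):print(a,np.degrees(q[2]-k[a]))
pt=np.degrees(np.arctan2(243,15));print("pointer world ang",pt,"dial deg",np.degrees(q[2])-pt)
b=np.array([.53605,-.18386]);print(np.hypot(*(b-q[:2])),"casing ang",np.degrees(np.arctan2(*(b-q[:2])[::-1])))
s=observe();M=R.from_rotvec(s["ee_rot"]).as_matrix();print("tool y ang",np.degrees(np.arctan2(M[1,1],M[0,1])))
```

```text
[ 0.51679113 -0.10130362  1.91321811  0.04152992] 109.61932277398972 0.0002866990769346822
0 109.61932277398972
1 85.61932277398972
2 61.61932277398972
3 37.61932277398973
4 13.61932277398972
pointer world ang 86.46770541610911 dial deg 23.15161735788061
0.08477299156591839 casing ang -76.86879895711952
tool y ang 66.72379048046619
```

>>> {"fn": "drive_tool", "kwargs": {"increments": [{"grip": -0.1, "tx": 0.03, "ty": 0.046, "tz": 0, "turn": -1}, {"grip": -0.1, "tx": 0.03, "ty": 0.046, "tz": 0, "turn": -1}, {"grip": -0.1, "tx": 0.03, "ty": 0.046, "tz": 0, "turn": -1}, {"grip": -0.1, "tx": 0.03, "ty": 0.046, "tz": 0, "turn": -1}, {"grip": -0.1, "tx": 0.03, "ty": 0.046, "tz": 0, "turn": -1}, {"grip": -0.1, "tx": 0.03, "ty": 0.046, "tz": 0, "turn": -1}, {"grip": -0.1, "tx": 0.03, "ty": 0.046, "tz": 0, "turn": -1}, {"grip": -0.1, "tx": 0.03, "ty": 0.046, "tz": 0, "turn": -1}]}}

```text
clock: 2.65
position: [0.5165, -0.0977, 0.2253]
ee_rot: [-2.085, -2.346, 0.0]
force: [0.2, -0.1, -0.6]
width: 0.551
```

>>> {"fn": "drive_tool", "kwargs": {"increments": [{"grip": -0.1, "tx": 0, "ty": 0, "tz": -0.16, "turn": -0.185}, {"grip": -0.1, "tx": 0, "ty": 0, "tz": -0.16, "turn": -0.185}, {"grip": -0.1, "tx": 0, "ty": 0, "tz": -0.16, "turn": -0.185}, {"grip": -0.1, "tx": 0, "ty": 0, "tz": -0.16, "turn": -0.185}]}}

```text
clock: 3.05
position: [0.5166, -0.0971, 0.1617]
ee_rot: [-2.296, -2.14, -0.0]
force: [0.5, -0.2, 0.6]
width: 0.552
```

Run:
```python
from h import *
s=observe();im=get_image("wrist")[:,:,::-1].copy()
C=cam("wrist",s);M=R.from_rotvec(s["ee_rot"]).as_matrix();print(s["clock"],s["position"],"y ang",np.degrees(np.arctan2(M[1,1],M[0,1])),s["joints"].round(2),s["width"])
for z in(.094,.045):
    u,v=w2p(C,(.5168,-.1013,z));cv2.drawMarker(im,(int(u),int(v)),(255,0,0) if z>.05 else (0,0,0),0,8,1);print(u,v)
u,v=w2p(C,(.536,-.184,.067));cv2.drawMarker(im,(int(u),int(v)),(0,0,255),0,8,1)
cv2.imwrite("pics/w2.png",im)
```

```text
3.05 [ 0.5166111  -0.0971362   0.16170475] y ang -4.038186968760861 [-0.39  0.38  0.64  1.93 -0.29  0.92  0.32] 0.5522921799445769
317.55688091708436 218.66447600975602
317.48341152104746 202.19130996636449
```

View pics/w2.png

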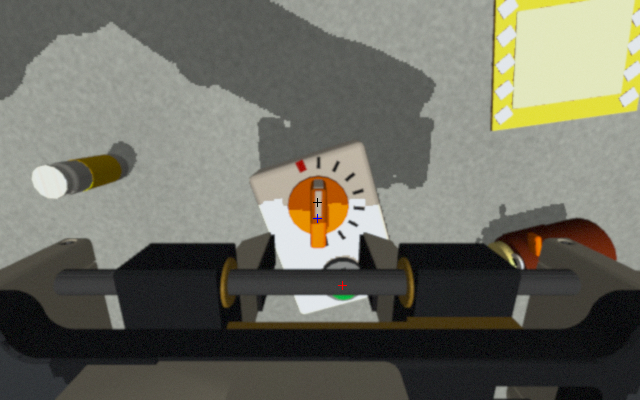

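Dial bar, about (318,180)-(318,247), is vertical between the jaws, and the fingers straddle it. Descending and gripping now.

>>> {"fn": "drive_tool", "kwargs": {"increments": [{"grip": -0.1, "tx": 0, "ty": -0.005, "tz": -0.1, "turn": -0.005}, {"grip": -0.1, "tx": 0, "ty": -0.005, "tz": -0.2, "turn": -0.005}, {"grip": -0.1, "tx": 0, "ty": -0.005, "tz": -0.244, "turn": -0.005}, {"grip": -0.1, "tx": 0, "ty": -0.005, "tz": -0.244, "turn": -0.005}, {"grip": 1, "tx": 0, "ty": -0.005, "tz": -0.244, "turn": -0.005}, {"grip": 1, "tx": 0, "ty": -0.005, "tz": -0.244, "turn": -0.005}, {"grip": 1, "tx": 0, "ty": -0.005, "tz": -0.244, "turn": -0.005}, {"grip": 1, "tx": 0, "ty": -0.005, "tz": -0.244, "turn": -0.005}, {"grip": 1, "tx": 0, "ty": -0.005, "tz": -0.244, "turn": -0.005}], "newtons": 40}}

```text
clock: 4.0
position: [0.5174, -0.0994, 0.0652]
ee_rot: [-2.304, -2.134, -0.003]
force: [-0.7, -0.1, 0.3]
width: 0.165
```

>>> {"fn": "drive_tool", "kwargs": {"increments": [{"grip": 1, "tx": 0, "ty": 0, "tz": 0, "turn": 0}, {"grip": 1, "tx": 0, "ty": 0, "tz": 0, "turn": -0.1}, {"grip": 1, "tx": 0, "ty": 0, "tz": 0, "turn": -0.2}, {"grip": 1, "tx": 0, "ty": 0, "tz": 0, "turn": -0.3}, {"grip": 1, "tx": 0, "ty": 0, "tz": 0, "turn": -0.4}, {"grip": 1, "tx": 0, "ty": 0, "tz": 0, "turn": -0.5}, {"grip": 1, "tx": 0, "ty": 0, "tz": 0, "turn": -0.6}, {"grip": 1, "tx": 0, "ty": 0, "tz": 0, "turn": -0.6}]}}

```text
clock: 4.8
position: [0.5196, -0.1003, 0.0653]
ee_rot: [2.851, 1.312, 0.007]
force: [8.4, -2.9, -11.6]
width: 0.147
```

```bash
cat > st.py <<'E'
from h import *
s=observe();M=R.from_rotvec(s["ee_rot"]).as_matrix();print(s["clock"],s["position"],"y ang",np.degrees(np.arctan2(M[1,1],M[0,1])),s["width"],s["force"].round(1),s["ft_torque"].round(2),s["joints"].round(2))
E
python3 st.py
```

```text
4.8 [ 0.51963517 -0.10030877  0.06528837] y ang -40.58948714320797 0.14712997263537964 [  8.4  -2.9 -11.6] [-0.92 -1.76  0.01] [-0.43  0.57  0.73  2.03 -0.56  0.75 -0.06]
```

>>> {"fn": "drive_tool", "kwargs": {"increments": [{"grip": 1, "tx": 0, "ty": 0, "tz": 0, "turn": -0.1}, {"grip": 1, "tx": 0, "ty": 0, "tz": 0, "turn": -0.2}, {"grip": 1, "tx": 0, "ty": 0, "tz": 0, "turn": -0.3}, {"grip": 1, "tx": 0, "ty": 0, "tz": 0, "turn": -0.4}, {"grip": 1, "tx": 0, "ty": 0, "tz": 0, "turn": -0.5}, {"grip": 1, "tx": 0, "ty": 0, "tz": 0, "turn": -0.6}, {"grip": 1, "tx": 0, "ty": 0, "tz": 0, "turn": -0.6}]}}

```text
clock: 5.5
position: [0.521, -0.1023, 0.0653]
ee_rot: [3.112, 0.359, 0.008]
force: [6.0, -7.1, -10.6]
width: 0.151
```

```bash
python3 st.py
```

```text
5.5 [ 0.52095722 -0.10230617  0.06529709] y ang -76.83953472067589 0.15067345839839413 [  6.   -7.1 -10.6] [-1.51 -1.15  0.02] [-0.53  0.64  0.91  2.03 -0.7   0.81 -0.55]
```

>>> {"fn": "drive_tool", "kwargs": {"increments": [{"grip": 0.2, "tx": 0, "ty": 0, "tz": 0, "turn": 0}, {"grip": 0.2, "tx": 0, "ty": 0, "tz": 0, "turn": 0}, {"grip": 0.2, "tx": 0, "ty": 0, "tz": 0, "turn": 0}, {"grip": 0.2, "tx": 0, "ty": 0, "tz": 0, "turn": 0}, {"grip": 0.2, "tx": 0, "ty": 0, "tz": 0.06, "turn": 0}, {"grip": 0.2, "tx": 0, "ty": 0, "tz": 0.15, "turn": 0}, {"grip": 0.2, "tx": 0, "ty": 0, "tz": 0.27, "turn": 0}, {"grip": 0.2, "tx": 0, "ty": 0, "tz": 0.35, "turn": 0}, {"grip": 0.2, "tx": 0, "ty": 0, "tz": 0.35, "turn": 0}]}}

```text
clock: 6.4
position: [0.523, -0.1033, 0.2093]
ee_rot: [3.111, 0.359, 0.018]
force: [0.3, 0.8, -0.7]
width: 0.402
```

```bash
python3 st.py
python3 - <<'E'
from h import *
s=observe();im=get_image("wrist")[:,:,::-1].copy();C=cam("wrist",s)
cv2.imwrite("pics/w3.png",im)
cx,cy,h,n=.51,-.13,.09,600
def rect(z):
    P=[(cx+h,cy+h,z),(cx+h,cy-h,z),(cx-h,cy-h,z),(cx-h,cy+h,z)]
    H=cv2.getPerspectiveTransform(np.float32([w2p(C,p) for p in P]),np.float32([(0,0),(n,0),(n,n),(0,n)]))
    return cv2.warpPerspective(im,H,(n,n),flags=cv2.INTER_CUBIC)
cv2.imwrite("pics/rect2.png",rect(.045))
E
```

```text
6.4 [ 0.52298824 -0.10325698  0.20929068] y ang -76.84183173978032 0.40174701571282073 [ 0.3  0.8 -0.7] [-0.03  0.13 -0.  ] [-0.7   0.46  1.13  1.89 -0.47  1.08 -0.73]
```

View pics/rect2.png

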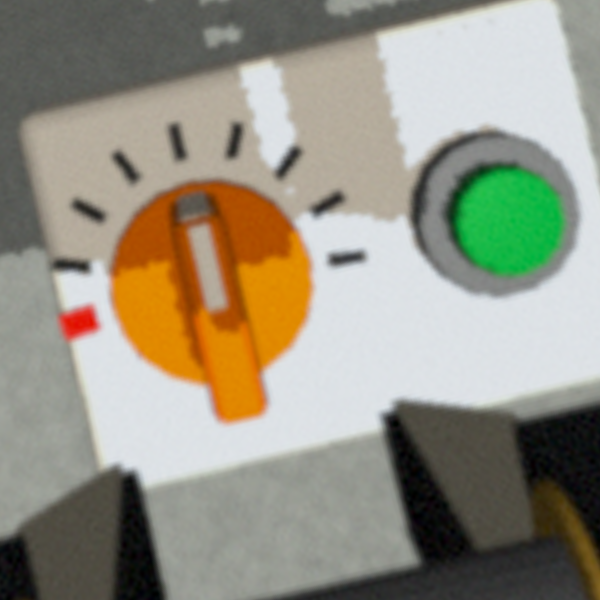

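View pics/w3.png

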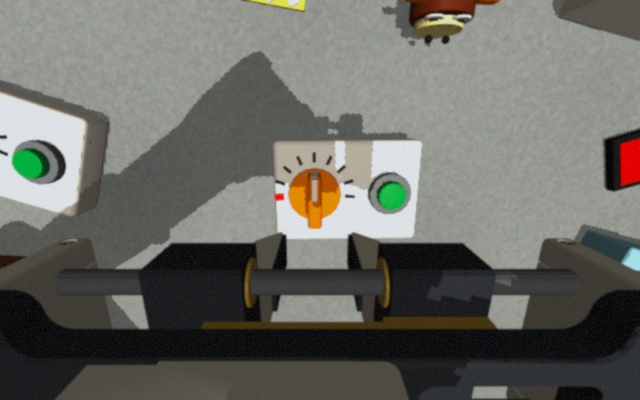

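The pointer lies at the 4th black mark after red (177,142 in the rectified view). Next, locating the button precisely.

Run:
```python
from h import *
s=observe();C=cam("wrist",s);im=cv2.imread("pics/w3.png");hsv=cv2.cvtColor(im,cv2.COLOR_BGR2HSV)
g=cv2.inRange(hsv,(50,120,60),(75,255,255));k=g*0;k[160:225,360:420]=g[160:225,360:420]
m=cv2.moments(k,True);b=p2w(C,m["m10"]/m["m00"],m["m01"]/m["m00"],.066);print(b,(b-s["position"])/.4)
```

```text
[ 0.53728826 -0.18332846  0.066     ] [ 0.03814189 -0.20238065 -0.35286209]
```

>>> {"fn": "drive_tool", "kwargs": {"increments": [{"grip": 1, "tx": 0.037, "ty": -0.202, "tz": 0, "turn": 0}, {"grip": 1, "tx": 0.037, "ty": -0.202, "tz": 0, "turn": 0}, {"grip": 1, "tx": 0.037, "ty": -0.202, "tz": 0, "turn": 0}, {"grip": 1, "tx": 0.037, "ty": -0.202, "tz": -0.1, "turn": 0}, {"grip": 1, "tx": 0.037, "ty": -0.202, "tz": -0.2, "turn": 0}, {"grip": 1, "tx": 0.037, "ty": -0.202, "tz": -0.3, "turn": 0}, {"grip": 1, "tx": 0.037, "ty": -0.202, "tz": -0.3, "turn": 0}]}}

```text
clock: 7.15
position: [0.533, -0.1809, 0.0821]
ee_rot: [3.116, 0.36, 0.0]
force: [-0.6, 0.2, 0.3]
width: 0.004
```

```bash
python3 st.py
```

```text
7.15 [ 0.53301014 -0.18092382  0.08209835] y ang -76.80843946704096 0.0038835078152768244 [-0.6  0.2  0.3] [-0.02  0.23 -0.03] [-0.38  0.66  0.91  1.94 -0.67  0.88 -0.46]
```

>>> {"fn": "drive_tool", "kwargs": {"increments": [{"grip": 1, "tx": 0.01, "ty": -0.006, "tz": -0.02, "turn": 0}, {"grip": 1, "tx": 0.01, "ty": -0.006, "tz": -0.03, "turn": 0}, {"grip": 1, "tx": 0.01, "ty": -0.006, "tz": -0.04, "turn": 0}, {"grip": 1, "tx": 0.01, "ty": -0.006, "tz": -0.048, "turn": 0}, {"grip": 1, "tx": 0.01, "ty": -0.006, "tz": -0.055, "turn": 0}, {"grip": 1, "tx": 0.01, "ty": -0.006, "tz": -0.055, "turn": 0}, {"grip": 1, "tx": 0.01, "ty": -0.006, "tz": -0.055, "turn": 0}]}}

```text
clock: 7.85
position: [0.5379, -0.1836, 0.0613]
ee_rot: [3.116, 0.36, 0.004]
force: [-0.4, 0.8, 8.9]
width: 0.0
```

```bash
python3 st.py
```

```text
7.85 [ 0.53790037 -0.18360753  0.06127714] y ang -76.80704480521739 0.00035892010433757107 [-0.4  0.8  8.9] [0.14 0.4  0.05] [-0.35  0.69  0.88  1.94 -0.7   0.85 -0.43]
```

>>> {"fn": "drive_tool", "kwargs": {"increments": [{"grip": 1, "tx": 0, "ty": 0, "tz": -0.008, "turn": 0}, {"grip": 1, "tx": 0, "ty": 0, "tz": -0.008, "turn": 0}, {"grip": 1, "tx": 0, "ty": 0, "tz": -0.008, "turn": 0}]}}

```text
clock: 8.15
position: [0.5381, -0.1837, 0.0607]
ee_rot: [3.118, 0.36, 0.007]
force: [-8.8, 5.3, 33.5]
width: 0.005
```

>>> {"fn": "drive_tool", "kwargs": {"increments": [{"grip": 1, "tx": 0, "ty": 0, "tz": 0.05, "turn": 0}, {"grip": 1, "tx": 0, "ty": 0, "tz": 0.15, "turn": 0}, {"grip": 1, "tx": 0, "ty": 0, "tz": 0.27, "turn": 0}, {"grip": 1, "tx": -0.05, "ty": 0.15, "tz": 0.39, "turn": 0}, {"grip": 1, "tx": -0.05, "ty": 0.15, "tz": 0.39, "turn": 0}, {"grip": 1, "tx": -0.05, "ty": 0.15, "tz": 0.39, "turn": 0}, {"grip": 1, "tx": -0.05, "ty": 0.15, "tz": 0.39, "turn": 0}]}}

```text
clock: 8.85
position: [0.5183, -0.123, 0.217]
ee_rot: [3.118, 0.362, 0.009]
force: [0.2, 0.1, 0.1]
width: 0.004
```

```bash
python3 st.py
python3 - <<'E'
from h import *
im=get_image("wrist")[:,:,::-1];cv2.imwrite("pics/w4.png",cv2.resize(im[100:300,200:480],None,fx=2.5,fy=2.5))
E
```

```text
8.85 [ 0.51833605 -0.12302997  0.21701435] y ang -76.73788422512789 0.004320961802555846 [0.2 0.1 0.1] [-0.09  0.24  0.01] [-0.66  0.46  1.12  1.87 -0.46  1.1  -0.7 ]
```

View pics/w4.png

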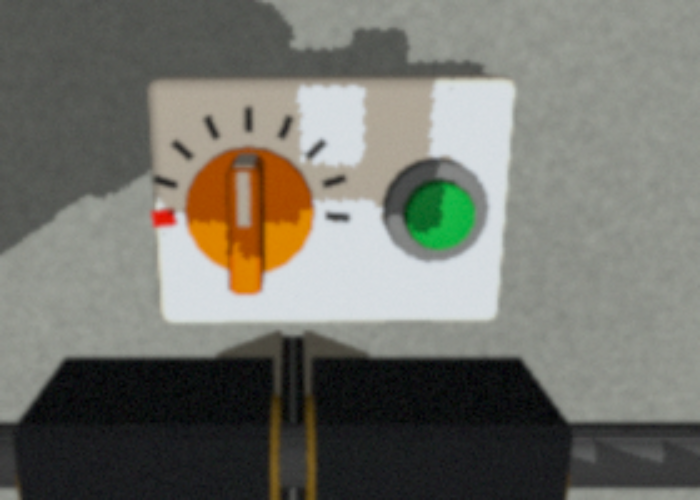

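The pointer (245,165) still points at the 4th black mark (249,118). The button is back up and the robot is clear.

```bash
python3 -c "
from cell import *
print(sign_off())"
```

```text
the job is handed in; nothing more can be done
None
```

The orange timer is set to click 4 and its start button was pressed all the way down and let go. I handed the job in at about 9 s of the 43 s allowed.

- **Dial:** it started at click 1. I gripped the bar, turned it 72° clockwise and released it. The wrist pictures after release, and again after the button press, show the pointer at the fourth black mark after the red one.
- **Button:** the press stopped at 61 mm with about 9 N. Pushing further raised the force to 33.5 N with only 0.6 mm more movement, so the button was at its bottom. I then lifted away, and in the last picture the button looks up again, though I did not measure its height.
- **Other checks:** the wrist force reads about zero with the arm clear above the timer. The arm passed over the blue timer without touching it.

The first close estimates of the dial axis differed by up to about 10 mm between the cameras. I used the fit to the dial marks in the wrist picture, and the grip held with side forces of about 10 N or less. No check failed.

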